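# Draw a jar tray out of the rack with the pull hook

### The arm

A 7-joint arm with a two-finger parallel gripper is mounted at the origin on the work surface. World frame = base frame: x ahead of the robot, y to its left, z up, the work surface at z = 0. Lengths are in m, angles in rad, forces in N, time in s.
With the tool pointing down it reaches from about 0.4 to 0.85 m from the base axis. Payload 10.4 kg.
Tool frame: the origin (TCP) lies midway between the tips of the shut fingers; the grasp point (between the pads) lies 19 mm behind it; z points along the fingers, x is the direction in which the jaws open and shut, and the axes are right-handed (so a half turn about z gives the same grasp; the last joint's range is limited). The gripper opens to 85 mm and grips with 20 to 120 N. Pads are 22 mm wide; open, the fingers measure 114 mm over their backs; the gripper's body (76 mm by 85 mm) begins 54 mm behind the grasp point. The pads swing forward as they close: fully open they stand 13 mm farther back than shut.
Start: joints at [1.177, 0.332, -0.065, 1.46, 0.022, 1.35, -0.088], TCP at [0.226, -0.583, 0.231] pointing down, gripper open.
Joint ranges: [-2.6, 2.6], [-0.5, 2.12], [-1.47, 1.34], [0.16, 2.42], [-1.27, 4.41], [0.06, 2.06], [-2.6, 2.6]. Speed limits (rad/s): [2.22, 2.22, 2.79, 2.79, 3.14, 3.14, 3.14].

### API

Orientations are given as a unit quaternion [x, y, z, w].
In Python, from workcell import telemetry, eyes, order gives the robot as it stands.
- The arm moves only by the tool servo_tool, never from a script. Its argument "deltas" is a list of rows, each a list of 3 entries, a list of its own where there are three numbers: the shift along the tool's x, y, z in cm, then the turn about the tool's z in rad, then the finger opening in cm, from 0 to 8.54. A call has 1 to 12 rows; each row shifts and turns the pose as measured when the row begins, along the tool's axes as they then stand; what a row does not reach is not made up. A row lasts 1/12 s, in which the tool goes at most 41.7 mm and 7.16 degrees, less where a joint would pass 70% of its speed; a pose out of reach is approached as far as the arm can. A call is refused whole if a number of a shift passes 4.17 or a number of a turn 0.125, either way. A call with a gripper value outside its range is refused whole. The fingers move at their own pace and stop on an object; "force" is the grip in N (left out, the last holds). Time passes only in rows, so rows that do not move let the fingers close. It gives the time, the measured TCP pose, the force and the opening at its end, in the units of the state.
- telemetry.get_obs(): the state, without advancing time (a new reading comes with each control period).
- eyes.camera(name): name is "side" or "top" or "wrist"; returns (picture, depth): 420x560x3 uint8, blue, green, red; 420x560 float32, m along the optical axis (not along the pixel's ray), 0 where there is no reading.
- eyes.calibration(name): a dict with "fx", "fy", "cx", "cy" (pixels), "rvec" (rotation vector, rad) and "tvec" (3), from world to camera coordinates, as OpenCV has them. Camera axes: x right, y down, z forward; pixel columns grow to the right and rows downward; lengths in m; the calibration is good to about 2 mm. A picture is of the moment at which its call begins: read the wrist's pose just before it. calibration takes no time and is no camera call; for the wrist camera it gives the pose at the moment of the call.
- order.hand_in(): hands the job in, once; it reports no verdict.
The state is a dict: "clock": time; "joint_pos": joint angles; "joint_velocities": joint speeds; "tau": joint torques, N m; "position": TCP position; "ee_rot": TCP orientation; "ft_force": force on the tool from outside, world axes, zero at the start; "torque": the same for the moment, N m; "grip_width": opening from 0.0 (shut) to 1.0 (fully open).
Only numpy, scipy, OpenCV 4.12 (cv2) and the standard library are available. Lean on these libraries where they do the work, as an engineer would, in place of code of your own. Each camera call takes 0.05 s, during which the arm holds its last target. There are 200 camera calls.

### The job

Take the yellow-handled pull hook from its cradle, drop its tip into the blue eye of the blue-marked jar tray and draw that tray out of the rack until it is pressed firmly, with a steady pull of about 12 N, against the rubber buffer at the front, never letting the hook load the tray with more than 20 N. Then unhook without pushing the tray back, so that it stays resting against its buffer, and lay the hook back in its cradle as you found it. Touch the tray with the hook only, and leave the red-marked tray and the other things on the table where they are.

Things in the scene. Friction and masses are not known exactly. Their poses are not given: they have to be found in the camera images.
- hook: Pull hook, 130 g, level in its cradle (all in mm). Origin: centre of the yellow handle; x to the hook end, z up. Handle 100 x 22 wide x 20 high, black end plate 28 x 26 at x -50 to -56. Steel shank, 7 diameter, goes on at the same height to x = 130, then bends straight down (2 lean back), round-ended. Grip it across its width at mid-handle from above; cradle parts are 30 or more away along x
- hook_tip (a point): Lowest point of the hook's down leg: at x = 128, z = -39.5 mm of the hook (39.5 below the shank's axis)
- cradle: Grey fixed stand of the hook (mm). Origin under its base plate (170 x 70 x 8), x along the hook it holds. Post at x = -38 bears the handle's underside at 65 height, between cheeks 32 apart rising to 81; post at x = 80 bears the shank's underside at 71, between cheeks 16 apart rising to 85. The hook in place has its origin 75 above the cradle's, same direction
- rack: Cream two-bay rack, fixed (mm). Origin under the centre of its deck, on the table; x points into the rack, z up. Deck 300 (x) x 290 x 30 thick. Guide rails, 15 high, leave each tray about 3 play each side; bay centres at y = -65.5 and 65.5. An upper board with stock covers x = 0 to 150 from 170 to 235 above the table; nothing overhead in front of x = 0
- stop: Grey block across the deck's front, fixed (mm): 28 (x) x 250 x 34 high, origin under its centre, on the deck, 135 in front of the rack's; rack's axes. In each bay a black rubber buffer, 22 diameter, 18 above the deck, points to the tray. Its reach differs every time, unmeasured: face 36 to 70 beyond (+x) the origin; find it by feel. Sprung: 1 mm per 4 N, 5.5 at most, then rigid; damped
- tray_blue: Clear tray of white-lidded jars with blue bands and front plate, in either bay: the one to draw out. 150 (x) x 110 x 62 mm high, jars to 70; 0.38 to 0.72 kg, friction coefficient on the deck about 0.5 to 0.7. Origin: lower edge of its front wall, mid-width; x as the rack's, so the tray lies at x = 0 to 150 and is drawn out along -x. The front wall meets the buffer
- tray_blue_eye (a point): Centre of the blue eye: a level ring (hole axis vertical) of 6 mm bar, hole 17 mm across, outside 30 mm; 22 mm in front (-x) of the tray's origin and 60 mm above it. The stop block's top lies 26 mm below this centre
- tray_red: The same kind of tray with red bands and a red eye, in the other bay; leave it. Origin: lower edge of its front wall, mid-width; axes as the rack's
- jar_a: Loose clear jar with white lid, 42 mm diameter, 64 mm high, origin under its centre
- jar_b: Loose clear jar with white lid, 42 mm diameter, 64 mm high, origin under its centre
- wash_bottle: Loose white bottle with blue cap, 56 mm diameter, 150 mm high, origin under its centre
- tape_roll: Loose orange roll, 70 mm diameter, 22 mm high, origin under its centre
- lid_stack: Loose stack of white lids, 42 mm diameter, 36 mm high, origin under its centre
- marker: Loose black marker, 14 mm diameter, 120 mm long, lying, origin under its middle
There are look-alikes about, which are no part of the job. Several things have the shape of the hook; the one meant has the colours described above.

How it is judged:
On the way, in this order (a step that is already met when the one before it is completed fails the run):
1. the hook's tip is down through the blue eye (horizontal distance between hook_tip and tray_blue_eye below 0.011 m and z of hook_tip in the frame of tray_blue_eye between -0.03 and -0.004 m), for 0.2 s.
2. with the hook in the eye, the blue tray is pressed against its buffer with more than 4 N (all of step 1 and contact force between tray_blue and stop above 4 N), for 0.3 s.
At the end, for the whole second after the job is handed in: The blue tray stands at rest on the deck, level, still resting against its buffer (contact force above 0.3 N). The hook lies at rest in its cradle: its origin within 20 mm of the cradle's origin in plan and 70 to 80 mm above it, direction within 0.15 rad, tilt under 0.1 rad (contact force between tray_blue and stop above 0.3 N and linear speed of each of tray_blue, hook below 0.01 m/s and angle between tray_blue's own z axis and vertical below 0.05 rad and horizontal distance between hook and cradle below 0.02 m and z of hook in the frame of cradle between 0.07 and 0.08 m and angle between the x axis of hook and the x axis of cradle, either way round below 0.15 rad and angle between hook's own z axis and vertical below 0.1 rad); the robot touches nothing.
It fails at once if the hook loads the blue tray with more than 22 N (contact force between hook and tray_blue above 22 N).
It fails at once if the gripper or arm touches the blue tray (contact force between any of the fingers, the arm and tray_blue above 0.5 N).
It fails at once if the red tray is moved by more than 10 mm (distance of tray_red from where it was at the start of the episode above 0.01 m).
It fails at once if another loose thing is moved by more than 30 mm (distance of any of jar_a, jar_b, wash_bottle, tape_roll, lid_stack, marker from where it was at the start of the episode above 0.03 m).
It also fails if it takes over 72 s, if anything falls off the work surface, if the arm or the gripper's body presses on something with over 40 N, if the wrist force passes 120 N, or if a joint passes its speed limit or range.

## Working session

There is one attempt and no reset: what is moved stays moved. The work goes in short steps, Python scripts to look and compute and a tool call to move; the robot and the scene stay as the last step left them, time stands still between calls to the robot, and variables do not carry over. Pictures are saved under pics/ and viewed, about 8 in all and at most 12, crops included, and the job is handed in when it is done.

Besides the shell and the picture viewer there is one more tool, called after "Request:" as name(argument=value, ...) on one line, values as JSON. servo_tool: Moves the arm, as the interface text tells. Its arguments: {"type":"object","properties":{"deltas":{"type":"array"},"force":{"type":"number"}},"required":["deltas"]}

```bash
mkdir -p pics; ls
cat > h.py <<'E'
import numpy as np, cv2
from workcell import telemetry, eyes, order
def cal(n):
    c=eyes.calibration(n);R=cv2.Rodrigues(np.array(c['rvec'],float))[0]
    return c,R,np.array(c['tvec'],float).ravel()
def grab(n):
    c=cal(n);im,d=eyes.camera(n);return im,d,c
def pts(d,c,us,vs):
    k,R,t=c;z=d[vs,us];P=np.stack([(us-k['cx'])/k['fx']*z,(vs-k['cy'])/k['fy']*z,z],-1)
    return (P-t)@R
def ray(c,u,v,h):
    k,R,t=c;o=-R.T@t;r=R.T@np.array([(u-k['cx'])/k['fx'],(v-k['cy'])/k['fy'],1]);return o+r*(h-o[2])/r[2]
def proj(c,P):
    k,R,t=c;p=R@np.array(P)+t;return k['fx']*p[0]/p[2]+k['cx'],k['fy']*p[1]/p[2]+k['cy']
E
python3 - <<'E'
from h import *
print(telemetry.get_obs())
for n in ('top','side'):
    im,d,c=grab(n);cv2.imwrite(f'pics/{n}0.png',im);np.save(f'{n}0.npy',d);print(n,c)
E
```

```text
pics
{'clock': 0.0, 'joint_pos': array([ 1.17741341,  0.33283255, -0.06474151,  1.46094297,  0.02161279,
        1.34989508, -0.08849589]), 'joint_velocities': array([-0.00023372,  0.00021078,  0.00254883, -0.00129654, -0.00035493,
        0.00010735, -0.0001481 ]), 'tau': array([-5.03022020e-04, -6.25452304e+01,  4.87470848e-02, -3.91602874e+01,
        1.62771478e-02,  1.00472782e-02,  5.38464633e-05]), 'position': array([ 0.2263443 , -0.58217295,  0.23053981]), 'ee_rot': array([ 8.25350598e-01, -5.64620150e-01, -5.87597607e-04, -3.63229704e-04]), 'ft_force': array([0.32604789, 0.00647172, 0.07061851]), 'torque': array([-0.02209658, -0.03679069, -0.03449998]), 'grip_width': 1.0024634113876318}
top ({'fx': 381.32403971005857, 'fy': 381.32403971005857, 'cx': 276.9547344114501, 'cy': 201.0464201910111, 'rvec': array([ 2.18950867, -2.17746878,  0.05109098]), 'tvec': array([0.03310513, 0.57557745, 1.06374813])}, array([[ 0.00594355, -0.99988323, -0.01407872],
       [-0.99812258, -0.00507366, -0.06103744],
       [ 0.06095888,  0.01441507, -0.99803618]]), array([0.03310513, 0.57557745, 1.06374813]))
side ({'fx': 461.35476055306, 'fy': 461.35476055306, 'cx': 287.7090654354621, 'cy': 206.65517519243505, 'rvec': array([ 2.36265792, -0.13124259,  0.026101  ]), 'tvec': array([-0.57069666,  0.15385022,  1.38996794])}, array([[ 0.99451856, -0.10264239, -0.01993399],
       [-0.08720484, -0.70904429, -0.69975103],
       [ 0.05769004,  0.69765373, -0.71410862]]), array([-0.57069666,  0.15385022,  1.38996794]))
```

View pics/top0.png

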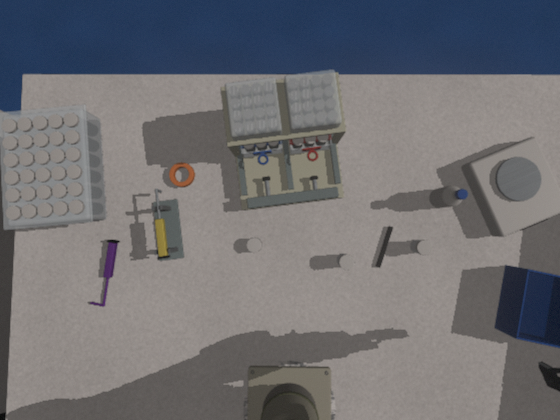

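View pics/side0.png

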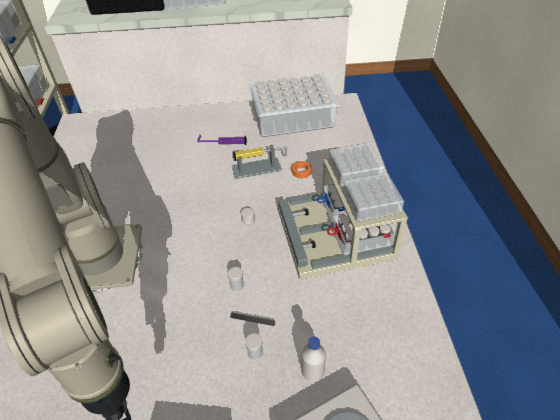

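Yellow-handled hook at top (161,238), side (250,153). The look-alike is the purple hook at top (109,262), side (225,140). Blue eye at top (263,158), red eye (312,155). I choose the yellow one in the grey cradle. Next I measure and take a close crop.

Run:
```python
from h import *
T=[]
for n in ('top','side'):
    im,d=cv2.imread(f'pics/{n}0.png'),np.load(f'{n}0.npy');c=cal(n)
    hsv=cv2.cvtColor(im,cv2.COLOR_BGR2HSV)
    for nm,lo,hi in (('yellow',(20,150,90),(34,255,255)),('blue',(105,150,60),(125,255,255)),('red',(0,150,60),(6,255,255)),('orange',(7,150,90),(17,255,255))):
        m=cv2.inRange(hsv,lo,hi);k,l,s,ce=cv2.connectedComponentsWithStats(m)
        for i in range(1,k):
            if s[i,4]<15 or s[i,4]>1500: continue
            vs,us=np.where((l==i)&(d>0));P=pts(d,c,us,vs)
            if len(P)==0: continue
            print(n,nm,s[i],ce[i].round(1),'med',np.median(P,0).round(3),'min',P.min(0).round(3),'max',P.max(0).round(3))
            if nm=='yellow':
                for q in (P[P[:,2]>.08],):
                    if len(q)>10:
                        r=cv2.minAreaRect((q[:,:2]*1000).astype(np.float32));print(r)
a=cv2.imread('pics/top0.png');A=cv2.resize(a[130:270,90:350],None,fx=3,fy=3,interpolation=cv2.INTER_CUBIC);cv2.imwrite('pics/crop.png',A)
```

```text
top blue [137   0  86  25 583] [178.3   8.5] med [ 1.595  0.553 -0.752] min [ 1.512  0.329 -0.765] max [ 1.642  0.762 -0.738]
top blue [213   0  37  33 274] [231.4  13.2] med [ 1.573  0.283 -0.752] min [ 1.467  0.193 -0.764] max [ 1.638  0.374 -0.74 ]
top blue [246   0  49  19 318] [268.    7.6] med [ 1.597  0.103 -0.751] min [ 1.54  -0.032 -0.766] max [ 1.639  0.208 -0.737]
top blue [290   0  45  23 345] [310.8   8.5] med [ 1.588 -0.112 -0.751] min [ 1.521 -0.233 -0.767] max [ 1.638 -0.012 -0.739]
top blue [334   0   9   6  22] [337.8   2.1] med [ 1.621 -0.25  -0.751] min [ 1.606 -0.273 -0.762] max [ 1.635 -0.233 -0.736]
top blue [344   0  18  13  60] [354.    4.3] med [ 1.613 -0.336 -0.751] min [ 1.564 -0.368 -0.764] max [ 1.639 -0.282 -0.74 ]
top blue [363   0  21  10  83] [373.1   3.7] med [ 1.612 -0.427 -0.751] min [ 1.583 -0.477 -0.762] max [ 1.636 -0.376 -0.733]
top blue [384   1  10   9  39] [387.7   4.8] med [ 1.607 -0.5   -0.752] min [ 1.585 -0.524 -0.762] max [ 1.633 -0.48  -0.744]
top blue [396   0  18   9  68] [404.8   3.3] med [ 1.614 -0.586 -0.752] min [ 1.59  -0.627 -
[... 5312 characters left out ...]
14.4] med [-0.909  1.978 -0.747] min [-0.968  1.821 -0.767] max [-0.835  2.207 -0.73 ]
side blue [317 194  13  14  54] [324.2 199.6] med [0.698 0.071 0.092] min [0.673 0.052 0.033] max [0.709 0.139 0.098]
side red [38 98  6  7 22] [ 40.5 101. ] med [-0.809  1.711 -0.475] min [-0.824  1.684 -0.49 ] max [-0.795  1.759 -0.462]
side red [328 224  14  16  68] [335.3 231.2] med [ 0.711 -0.06   0.093] min [ 0.684 -0.082  0.077] max [ 0.721 -0.036  0.098]
side red [383 233   7   5  18] [386.8 234.8] med [ 0.85  -0.091  0.092] min [ 0.839 -0.095  0.087] max [ 0.856 -0.087  0.096]
side orange [292 162  19  16 224] [301.2 169.3] med [0.653 0.301 0.02 ] min [ 0.621  0.274 -0.004] max [0.686 0.344 0.03 ]
```

View pics/crop.png

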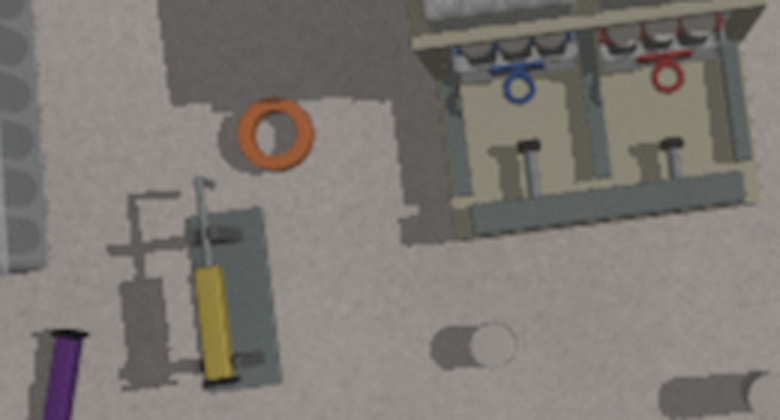

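Run:
```python
from h import *
c=cal('top')
f=lambda u,v,h:ray(c,90+(u+.5)/3-.5,130+(v+.5)/3-.5,h)
q=[f(*p,.085) for p in ((196,268),(221,266),(232,380),(204,383))]
print(np.round(q,4),'ctr',np.mean(q,0)); a=(q[0]+q[1]-q[2]-q[3])/2;print('len',np.linalg.norm(a),'yaw',np.arctan2(a[1],a[0]))
tip=f(200,181,.075);print('bend',tip)
o=np.mean(q,0);print('yaw by bend',np.arctan2(*(tip-o)[1::-1]),np.linalg.norm((tip-o)[:2]))
print('eye b',f(519,88,.093),'r',f(667,76,.093))
A,B=f(474,237,.03),f(742,200,.03);print('stop front',A,B,np.linalg.norm(A-B));
A,B=f(472,208,.064),f(742,173,.064);print('stop back top',A,B,np.linalg.norm(A-B),'yaw',np.arctan2(-(A-B)[0],(A-B)[1]))
A,B=f(416,44,.235),f(758,6,.235);print('board',A,B,np.linalg.norm(A-B),'yaw',np.arctan2(-(A-B)[0],(A-B)[1]))
print('cradle base',[f(*p,.008).round(4) for p in ((190,217),(262,207),(281,382),(213,388))])
print('buffers',f(528,144,.048),f(672,142,.048))
s=cal('side');im=cv2.imread('pics/side0.png');
print('side eye b',ray(s,325.5,198,.093),'proj of top est',proj(s,f(519,88,.093)), 'handle',proj(s,o))
R=cv2.Rodrigues
from scipy.spatial.transform import Rotation as Ro
print(Ro.from_quat(telemetry.get_obs()['ee_rot']).as_matrix().round(3)); cw=cal('wrist');ob=telemetry.get_obs();M=Ro.from_quat(ob['ee_rot']).as_matrix();print('cam in tool',M.T@(-cw[1].T@cw[2]-ob['position']),(cw[1]@M).round(3),cw[0]['fx'])
```

```text
[[0.5217 0.36   0.085 ]
 [0.5236 0.3377 0.085 ]
 [0.4232 0.3255 0.085 ]
 [0.4204 0.3503 0.085 ]] ctr [0.47222076 0.34336473 0.085     ]
len 0.10147355776135614 yaw 0.10794600635051659
bend [0.60014902 0.36169014 0.075     ]
yaw by bend 0.1422795760441708 0.1292341275651884
eye b [0.68257211 0.07384069 0.093     ] r [ 0.69374432 -0.05713106  0.093     ]
stop front [0.55281828 0.11810417 0.03      ] [ 0.58871888 -0.13197368  0.03      ] 0.25264161657557116
stop back top [0.57772558 0.11709522 0.064     ] [ 0.61069299 -0.12719966  0.064     ] 0.24650931222875738 yaw 0.1341388838667243
board [0.69170337 0.14529807 0.235     ] [ 0.72174638 -0.11535461  0.235     ] 0.26237835568760637 yaw 0.1147543109528729
cradle base [array([0.5714, 0.3928, 0.008 ]), array([0.5814, 0.3237, 0.008 ]), array([0.4151, 0.302 , 0.008 ]), array([0.4089, 0.3666, 0.008 ])]
buffers [0.6382319  0.06748237 0.048     ] [ 0.64064416 -0.06523996  0.048     ]
side eye b [0.70035007 0.07656777 0.093     ] proj of top est (np.float64(319.9026305590531), np.float64(199.11844894943218)) handle (np.float64(247.81828323372375), np.float64(151.65622225863262))
[[ 0.362 -0.932 -0.001]
 [-0.932 -0.362  0.001]
 [-0.001  0.    -1.   ]]
cam in tool [-0.0005375  -0.0682113  -0.14215761] [[ 1.     0.    -0.001]
 [-0.     0.963 -0.27 ]
 [ 0.     0.27   0.963]] 304.5237230548509
```

Request:
servo_tool(deltas=[[[0, 0, -1.5], 0.12, 8.5], [[0, 0, -1.5], 0.12, 8.5], [[-1.5, -3, -1], 0, 8.5], [[-2, -3.5, -1], 0, 8.5], [[-2, -3.5, -1], 0, 8.5], [[-2, -3.5, -1], 0, 8.5], [[-2, -3.5, 0], 0, 8.5], [[-2, -3.5, 0], 0, 8.5], [[-2, -3.5, 0], 0, 8.5], [[-2, -3.5, 0], 0, 8.5], [[-2.5, -3, 0], 0, 8.5], [[-3.5, -2, 0], 0, 8.5]])

```text
clock: 1.1
position: [0.5264, -0.3304, 0.2965]
ee_rot: [0.74, -0.672, -0.006, 0.001]
ft_force: [1.3, 0.8, -0.5]
grip_width: 0.998
```

```bash
cat >> h.py <<'E'
from scipy.spatial.transform import Rotation as Ro
def go(target,yaw=None,show=True):
    "tool-frame shift (cm) to a world TCP target; yaw = desired hook/forward yaw; turn about tool z"
    o=telemetry.get_obs();M=Ro.from_quat(o['ee_rot']).as_matrix()
    y=np.arctan2(-M[1,1],-M[0,1])
    print('t',o['clock'].__round__(2),'pos',o['position'].round(4),'yaw',round(y,4),'tilt',M[:,2].round(4),'F',o['ft_force'].round(2),'w',round(o['grip_width'],3),'j',o['joint_pos'].round(2))
    if target is not None: print('shift cm',(M.T@(np.array(target)-o['position'])*100).round(2),'turn',None if yaw is None else round(y-yaw,3))
E
python3 -c "
from h import *
go((.55,.2,.30),.13)"
```

```text
t 1.1 pos [ 0.5264 -0.3304  0.2965] yaw 0.096 tilt [-0.0102  0.0067 -0.9999] F [ 1.26  0.83 -0.51] w 0.998 j [ 0.67  0.32 -0.23  1.35  0.07  1.5  -1.04]
shift cm [-5.257e+01 -7.430e+00 -2.000e-02] turn -0.034
```

Request:
servo_tool(deltas=[[[-4.1, -0.6, 0], -0.03, 8.5], [[-4.1, -0.6, 0], 0, 8.5], [[-4.1, -0.6, 0], 0, 8.5], [[-4.1, -0.6, 0], 0, 8.5], [[-4.1, -0.6, 0], 0, 8.5], [[-4.1, -0.6, 0], 0, 8.5], [[-4.1, -0.6, 0], 0, 8.5], [[-4.1, -0.6, 0], 0, 8.5], [[-4.1, -0.6, 0], 0, 8.5], [[-4.1, -0.6, 0], 0, 8.5], [[-4.1, -0.6, 0], 0, 8.5], [[-4.1, -0.6, 0], 0, 8.5]])

```text
clock: 2.1
position: [0.533, 0.1701, 0.2954]
ee_rot: [0.751, -0.66, -0.009, 0.003]
ft_force: [1.2, -0.1, -0.2]
grip_width: 0.993
```

Request:
servo_tool(deltas=[[[-3, -0.4, 0], 0, 8.5], [[0, 0, 0], 0, 8.5], [[0, 0, 0], 0, 8.5]])

```text
clock: 2.35
position: [0.5293, 0.2128, 0.2947]
ee_rot: [0.756, -0.655, -0.011, 0.002]
ft_force: [0.7, -1.5, -0.0]
grip_width: 0.992
```

```bash
python3 -c "
from h import *
go((.55,.2,.30),.13)
im,d,c=grab('wrist');cv2.imwrite('pics/w1.png',im);np.save('w1.npy',d);np.savez('w1c.npz',R=c[1],t=c[2]);print(c[0])
for n,p in dict(hook=(.472,.343,.085),tip=(.6,.36,.075),eye=(.683,.074,.093)).items(): print(n,proj(c,p))
"
```

```text
t 2.35 pos [0.5293 0.2128 0.2947] yaw 0.1431 tilt [-0.0198  0.0117 -0.9997] F [ 0.66 -1.52 -0.04] w 0.992 j [ 0.05  0.25 -0.61  1.47  0.12  1.48 -1.98]
shift cm [ 1.55 -1.86 -0.59] turn 0.013
{'fx': 304.5237230548509, 'fy': 304.5237230548509, 'cx': 279.13054108129614, 'cy': 213.2139731478531, 'rvec': array([-2.20509532,  1.90741634,  0.29549853]), 'tvec': array([0.13991987, 0.47373013, 0.59497963])}
hook (np.float64(168.73633608985114), np.float64(215.63997935817062))
tip (np.float64(161.14971618530546), np.float64(102.92761980816115))
eye (np.float64(439.57281788105615), np.float64(58.05226851769737))
```

View pics/w1.png

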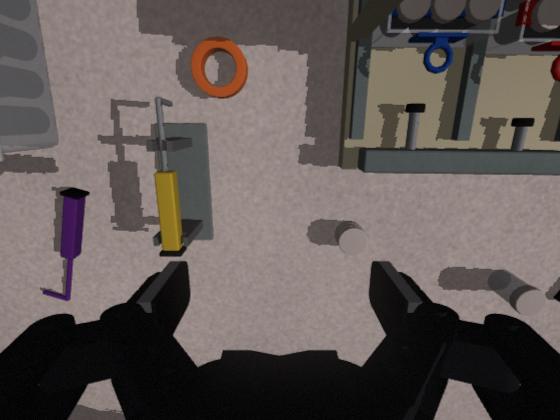

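The wrist view shows the yellow hook: handle about (169,213), bend (160,99). The blue ring is at (438,57), the blue-bay buffer tip at (415,108), and the purple look-alike at (72,240).

Run:
```python
from h import *
im=cv2.imread('pics/w1.png');d=np.load('w1.npy');z=np.load('w1c.npz');c=(cal('wrist')[0],z['R'],z['t'])
hsv=cv2.cvtColor(im,cv2.COLOR_BGR2HSV)
m=cv2.inRange(hsv,(20,150,60),(34,255,255));k,l,s,ce=cv2.connectedComponentsWithStats(m);i=1+s[1:,4].argmax()
vs,us=np.where((l==i)&(d>0));P=pts(d,c,us,vs);q=P[P[:,2]>.081]
print('handle top z',np.median(q[:,2]),'n',len(q),len(P));h=(q[:,:2]*1000).astype(np.float32);print(cv2.minAreaRect(h));
(x,y),_,_=cv2.minAreaRect(h);v=cv2.fitLine(h,cv2.DIST_L2,0,.01,.01).ravel();print('fit yaw',np.arctan2(v[1],v[0])%np.pi,'mean',h.mean(0))
# shank: gray at z .07-.08 ahead
vs,us=np.mgrid[85:175,145:185].reshape(2,-1);ok=d[vs,us]>0;Q=pts(d,c,us[ok],vs[ok]);Q=Q[(Q[:,2]>.066)&(Q[:,2]<.082)&(Q[:,0]>.525)]
print('shank',len(Q));w=(Q[:,:2]*1000).astype(np.float32)
for a in range(520,620,10):
    e=w[(w[:,0]>=a)&(w[:,0]<a+10)]
    if len(e):print(a,len(e),np.median(e,0).round(1),end=' ')
# eye
m=cv2.inRange(hsv,(105,150,60),(125,255,255));m[:,:400]=0;m[80:]=0
cs,_=cv2.findContours(m,cv2.RETR_CCOMP,cv2.CHAIN_APPROX_NONE);print('\nblue',[(len(k),cv2.boundingRect(k),cv2.minEnclosingCircle(k)) for k in cs if len(k)>10])
vs,us=np.where((m>0)&(d>0));B=pts(d,c,us,vs);print('blue z',np.percentile(B[:,2],[5,50,95]),'x',np.percentile(B[:,0],[1,50,99]))
for k in cs:
    if len(k)>15:
        mm=cv2.moments(k);u,v=mm['m10']/max(mm['m00'],1),mm['m01']/max(mm['m00'],1);print(u,v,ray(c,u,v,.09))
t=cal('top')
for n,p in dict(eye=(438,56.5,.093),stopL=(363,150,.064),stopR=(558,154,.064),buf=(415,106,.048)).items():
    X=ray(c,*p);print(n,X,'top px',proj(t,X))
```

```text
handle top z 0.08426967232285965 n 1398 1655
((474.9958190917969, 345.65960693359375), (98.59915924072266, 21.985727310180664), 7.883795738220215)
fit yaw 0.13856296 mean [477.1679  345.31287]
shank 622
520 29 [527.5 352.4] 530 54 [535.2 353.1] 540 78 [546.9 355.7] 550 156 [555. 357.] 560 70 [563.8 356.7] 570 60 [574.9 359. ] 580 61 [584.8 360.2] 590 64 [594.8 361.6] 600 50 [603. 362.] 
blue [(174, (418, 33, 51, 40), ((443.2361755371094, 45.30917739868164), 27.65444564819336)), (60, (428, 46, 22, 23), ((439.0, 57.0), 11.662003517150879))]
blue z [0.0911978  0.09301527 0.09534777] x [0.67122731 0.69596647 0.7076347 ]
439.8710808580858 50.97215346534654 [0.69007859 0.0743057  0.09      ]
438.7529239766082 56.89278752436647 [0.68465375 0.07384425 0.09      ]
eye [0.6841563  0.07597789 0.093     ] top px (np.float64(261.8681738768817), np.float64(158.40641561426412))
stopL [0.58099527 0.12259    0.064     ] top px (np.float64(244.99501059747874), np.float64(197.79029717218984))
stopR [ 0.60950488 -0.10708593  0.064     ] top px (np.float64(329.5786405783667), np.float64(187.73534293348274))
buf [0.63963745 0.06843474 0.048     ] top px (np.float64(265.32682514221244), np.float64(177.16044379581672))
```

```bash
python3 -c "
from h import *
go((.474,.3445,.15),.135)"
```

```text
t 2.4 pos [0.529  0.213  0.2946] yaw 0.1435 tilt [-0.0201  0.0122 -0.9997] F [-0.75  1.06  0.06] w 0.993 j [ 0.05  0.25 -0.61  1.47  0.12  1.48 -1.98]
shift cm [-13.58   3.3   14.73] turn 0.008
```

Request:
servo_tool(deltas=[[[-2.7, 0.6, 1.5], 0.008, 8.5], [[-2.7, 0.6, 2.5], 0, 8.5], [[-2.7, 0.6, 2.6], 0, 8.5], [[-2.7, 0.6, 2.7], 0, 8.5], [[-2, 0.6, 2.7], 0, 8.5], [[-0.8, 0.3, 2.0], 0, 8.5], [[0, 0, 0.5], 0, 8.5], [[0, 0, 0], 0, 8.5]])

```text
clock: 3.07
position: [0.4803, 0.3377, 0.1464]
ee_rot: [0.747, -0.665, -0.008, 0.002]
ft_force: [-0.5, -0.6, -0.2]
grip_width: 0.996
```

```bash
python3 -c "
from h import *
go((.474,.3445,.055),.135)"
```

```text
t 3.07 pos [0.4803 0.3377 0.1464] yaw 0.1162 tilt [-0.0156  0.0075 -0.9999] F [-0.48 -0.63 -0.2 ] w 0.996 j [-0.16  0.39 -0.65  1.64  0.23  1.2  -2.31]
shift cm [-0.66  0.41  9.15] turn -0.019
```

Request:
servo_tool(deltas=[[[-0.6, 0.4, 1.0], -0.019, 8.5], [[0, 0, 2.0], 0, 8.5], [[0, 0, 2.0], 0, 8.5], [[0, 0, 1.0], 0, 8.5], [[0, 0, 0], 0, 8.5]])

```text
clock: 3.48
position: [0.481, 0.3393, 0.0887]
ee_rot: [0.751, -0.66, -0.006, -0.001]
ft_force: [-0.7, -0.5, 0.1]
grip_width: 0.998
```

```bash
python3 -c "
from h import *
go((.474,.3445,.055),.135)"
```

```text
t 3.48 pos [0.481  0.3393 0.0887] yaw 0.1294 tilt [-0.0072  0.0088 -0.9999] F [-0.65 -0.49  0.08] w 0.998 j [-0.18  0.45 -0.63  1.69  0.28  1.09 -2.33]
shift cm [-0.57  0.61  3.38] turn -0.006
```

Request:
servo_tool(deltas=[[[-0.6, 0.6, 0], 0, 8.5], [[0, 0, 0], 0, 8.5], [[0, 0, 0], 0, 8.5]])

```text
clock: 3.73
position: [0.4757, 0.3444, 0.0914]
ee_rot: [0.751, -0.661, -0.005, -0.002]
ft_force: [0.9, -0.6, 1.2]
grip_width: 0.995
```

```bash
python3 -c "
from h import *
go((.474,.3445,.055),.135)"
```

```text
t 3.73 pos [0.4757 0.3444 0.0914] yaw 0.1272 tilt [-0.0046  0.0098 -0.9999] F [ 0.89 -0.63  1.24] w 0.995 j [-0.19  0.44 -0.63  1.7   0.28  1.09 -2.35]
shift cm [0.   0.15 3.65] turn -0.008
```

Request:
servo_tool(deltas=[[[0, 0.1, 1.2], -0.008, 8.5], [[0, 0.1, 1.2], 0, 8.5], [[0, 0, 1.0], 0, 8.5], [[0, 0, 0.4], 0, 8.5], [[0, 0, 0], 0, 8.5]])

```text
clock: 4.15
position: [0.4742, 0.3453, 0.0517]
ee_rot: [0.754, -0.657, -0.004, -0.004]
ft_force: [-0.3, -0.6, -1.1]
grip_width: 0.995
```

```bash
python3 -c "
from h import *
go((.474,.3445,.055),.135)"
```

```text
t 4.15 pos [0.4742 0.3453 0.0517] yaw 0.1366 tilt [-0.0013  0.0114 -0.9999] F [-0.26 -0.58 -1.13] w 0.995 j [-0.2   0.49 -0.62  1.73  0.31  1.02 -2.36]
shift cm [ 0.07  0.03 -0.33] turn 0.002
```

Request:
servo_tool(deltas=[[[0, 0, -0.3], 0, 4.0], [[0, 0, 0], 0, 0], [[0, 0, 0], 0, 0], [[0, 0, 0], 0, 0], [[0, 0, 0], 0, 0], [[0, 0, 0], 0, 0], [[0, 0, 0], 0, 0], [[0, 0, 0], 0, 0], [[0, 0, 0], 0, 0]], force=100)

```text
clock: 4.9
position: [0.4745, 0.3454, 0.0554]
ee_rot: [0.754, -0.657, -0.004, -0.004]
ft_force: [0.1, 0.4, -0.2]
grip_width: 0.242
```

```bash
python3 -c "
from h import *
go((.474,.3445,.054),.135)"
```

```text
t 4.9 pos [0.4745 0.3454 0.0554] yaw 0.1365 tilt [-0.0012  0.0116 -0.9999] F [ 0.12  0.41 -0.17] w 0.242 j [-0.2   0.48 -0.62  1.73  0.31  1.02 -2.36]
shift cm [0.08 0.06 0.14] turn 0.001
```

Request:
servo_tool(deltas=[[[0, 0, -0.5], 0, 0], [[0, 0, -1], 0, 0], [[0, 0, -1.5], 0, 0], [[0, 0, -2], 0, 0], [[0, 0, -2], 0, 0], [[0, 0, -2], 0, 0], [[0, 0, -1.5], 0, 0], [[0, 0, 0], 0, 0]])

```text
clock: 5.57
position: [0.4734, 0.3439, 0.1687]
ee_rot: [0.754, -0.657, -0.005, -0.003]
ft_force: [0.0, 0.5, -1.8]
grip_width: 0.24
```

```bash
python3 -c "
from h import *
go((.51,.057,.17),.13)"
```

```text
t 5.57 pos [0.4734 0.3439 0.1687] yaw 0.1378 tilt [-0.0031  0.0112 -0.9999] F [ 0.01  0.5  -1.81] w 0.24 j [-0.16  0.36 -0.66  1.63  0.22  1.23 -2.3 ]
shift cm [28.92  0.31 -0.46] turn 0.008
```

Request:
servo_tool(deltas=[[[1.5, 0, 0], 0, 0], [[2.5, 0, 0], 0, 0], [[3, 0, 0], 0, 0], [[3, 0, 0], 0, 0], [[3, 0, 0], 0, 0], [[3, 0.1, 0], 0, 0], [[3, 0.1, 0], 0, 0], [[3, 0.1, 0], 0, 0], [[3, 0, 0], 0, 0], [[2, 0, 0], 0, 0], [[1, 0, 0], 0, 0], [[0, 0, 0], 0, 0]])

```text
clock: 6.57
position: [0.5068, 0.0559, 0.1625]
ee_rot: [0.756, -0.655, -0.006, -0.004]
ft_force: [-0.1, 0.2, -1.4]
grip_width: 0.242
```

Run:
```python
from h import *
go((.557,.057,.125),.13)
for n in ('top','side','wrist'):
    im,d,c=grab(n);cv2.imwrite(f'pics/{n}2.png',im);np.save(f'{n}2.npy',d)
    if n=='wrist':np.savez('w2c.npz',R=c[1],t=c[2])
o=telemetry.get_obs();M=Ro.from_quat(o['ee_rot']).as_matrix()
for n in ('top','side','wrist'):
  print(n,[np.round(proj(cal(n),o['position']+M@np.array(p)),1) for p in ((0,-.128,.020),(0,-.130,-.0196),(0,-.05,-.0196))],'eye',proj(cal(n),(.684,.074,.09)))
A=cv2.imread('pics/top2.png')[140:260,200:360];B=cv2.imread('pics/side2.png')[100:230,230:400];W=cv2.imread('pics/wrist2.png')[0:240]
cv2.imwrite('pics/c2.png',np.vstack([np.hstack([cv2.resize(A,(400,300),interpolation=cv2.INTER_CUBIC),cv2.resize(B,(392,300),interpolation=cv2.INTER_CUBIC)]),cv2.resize(W,(792,300))[:,:792]]))
```

```text
t 6.57 pos [0.5068 0.0559 0.1625] yaw 0.143 tilt [-0.0043  0.0141 -0.9999] F [-0.14  0.21 -1.4 ] w 0.242 j [ 0.29  0.17 -0.52  1.83  0.08  1.17 -1.68]
shift cm [ 0.67 -4.99  3.73] turn 0.013
top [array([259.4, 175.1]), array([258.5, 172.1]), array([263.1, 204.8])] eye (np.float64(262.66928142305676), np.float64(158.6613502715187))
side [array([303.7, 187.5]), array([304.5, 177.7]), array([278. , 182.6])] eye (np.float64(320.32612401135634), np.float64(199.73713546397457))
wrist [array([280. ,  -7.7]), array([280.4, -65.7]), array([280.2, 174.3])] eye (np.float64(302.94353245927215), np.float64(-68.37371554574099))
```

View pics/c2.png

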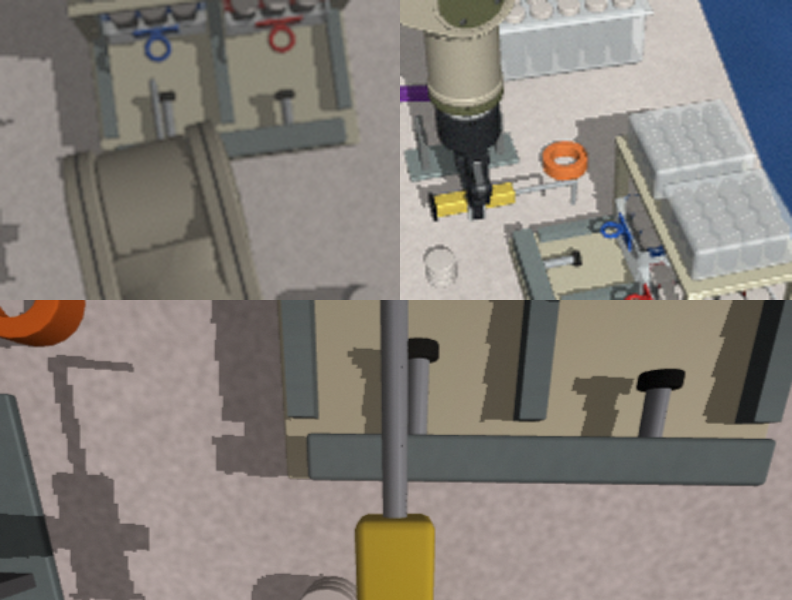

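Side crop: hook leg at (575,190), ring at (612,230). Top crop: shank end at (153,80), ring at (158,47). The wrist view shows the shank straight along the tool at u≈279. Top and wrist differ slightly sideways, so I check with depth.

Run:
```python
from h import *
for n in ('top','side','wrist'):
    d=np.load(f'{n}2.npy');c=cal(n)
    if n=='wrist': z=np.load('w2c.npz');c=(c[0],z['R'],z['t'])
    vs,us=np.where(d>0);P=pts(d,c,us,vs)
    a=np.array([np.cos(.143),np.sin(.143)]);r=P[:,:2]-[.5068,.0559];f=r@a;l=r@[-a[1],a[0]]
    for lo in (.06,.07,.08,.09,.10,.11,.12,.125,.13):
        k=(f>lo)&(f<lo+.01)&(abs(l)<.02)&(P[:,2]>.13)&(P[:,2]<.2)
        if k.sum()>2: print(n,lo,k.sum(),'lat mm',(np.median(l[k])*1000).round(1),'z',np.percentile(P[k,2],[10,50,90]).round(4),'fmax',f[k].max().round(4))
```

```text
top 0.07 9 lat mm 0.7 z [0.1824 0.1835 0.1853] fmax 0.0789
top 0.08 12 lat mm 0.8 z [0.182  0.1828 0.185 ] fmax 0.0889
top 0.09 12 lat mm 0.8 z [0.1816 0.1834 0.1855] fmax 0.0986
top 0.1 12 lat mm 0.7 z [0.1826 0.1846 0.1863] fmax 0.1099
top 0.11 11 lat mm 0.7 z [0.1817 0.1832 0.1846] fmax 0.1182
top 0.12 14 lat mm 0.4 z [0.163  0.1827 0.185 ] fmax 0.1297
top 0.125 9 lat mm 1.0 z [0.176  0.1827 0.1854] fmax 0.1304
side 0.06 10 lat mm -1.7 z [0.1835 0.1849 0.1872] fmax 0.07
side 0.07 7 lat mm 0.1 z [0.1818 0.1852 0.187 ] fmax 0.0796
side 0.08 8 lat mm -1.4 z [0.1818 0.1858 0.1882] fmax 0.0891
side 0.09 8 lat mm -0.9 z [0.1822 0.1834 0.185 ] fmax 0.0998
side 0.1 8 lat mm 0.4 z [0.1824 0.1841 0.1853] fmax 0.1093
side 0.11 9 lat mm 0.0 z [0.181  0.1846 0.1864] fmax 0.1197
side 0.12 16 lat mm -1.1 z [0.152  0.1719 0.1859] fmax 0.1292
side 0.125 28 lat mm -0.2 z [0.1509 0.1697 0.1838] fmax 0.1339
side 0.13 16 lat mm -0.0 z [0.1503 0.1729 0.1838] fmax 0.1339
wrist 0.06 454 lat mm 3.4 z [0.1829 0.1844 0.1854] fmax 0.0697
wrist 0.07 540 lat mm 3.5 z [0.1822 0.1842 0.1852] fmax 0.08
wrist 0.08 561 lat mm 3.5 z [0.1825 0.1841 0.1852] fmax 0.09
wrist 0.09 582 lat mm 3.5 z [0.1826 0.184  0.1851] fmax 0.1
wrist 0.1 648 lat mm 3.6 z [0.1823 0.1839 0.1851] fmax 0.11
wrist 0.11 51 lat mm 3.6 z [0.182  0.1833 0.1846] fmax 0.1115
```

Run:
```python
from h import *
go((.557,.0558,.128),.13)
s=cal('side');print(ray(s,321.9,199.7,.09))
```

```text
t 6.72 pos [0.5065 0.06   0.1628] yaw 0.1481 tilt [-0.004   0.0156 -0.9999] F [-0.43  0.06 -1.27] w 0.243 j [ 0.29  0.17 -0.53  1.83  0.08  1.17 -1.69]
shift cm [ 1.21 -4.94  3.45] turn 0.018
[0.68881359 0.07356832 0.09      ]
```

Request:
servo_tool(deltas=[[[0.3, -0.8, 0.7], 0.018, 0], [[0.4, -1.4, 0.9], 0, 0], [[0.4, -1.4, 0.9], 0, 0], [[0.1, -1.0, 0.7], 0, 0], [[0, -0.3, 0.2], 0, 0], [[0, 0, 0], 0, 0], [[0, 0, 0], 0, 0], [[0, 0, 0], 0, 0]])

```text
clock: 7.38
position: [0.5565, 0.0716, 0.1286]
ee_rot: [0.758, -0.652, -0.008, -0.007]
ft_force: [0.9, 0.4, -1.4]
grip_width: 0.241
```

Run:
```python
from h import *
go((.5575,.0565,.128),.13)
o=telemetry.get_obs();M=Ro.from_quat(o['ee_rot']).as_matrix()
for n in ('top','side'):
  im,d,c=grab(n);cv2.imwrite(f'pics/{n}3.png',im);np.save(f'{n}3.npy',d)
  print(n,[np.round(proj(c,o['position']+M@np.array(p)),1) for p in ((0,-.128,.0215),(0,-.130,-.018))],'eye',proj(c,(.684,.074,.09)))
go((.5575,.0565,.128),.13)
A=cv2.imread('pics/top3.png')[140:190,240:300];B=cv2.imread('pics/side3.png')[160:220,290:350]
cv2.imwrite('pics/c3.png',np.hstack([cv2.resize(A,(480,400),interpolation=cv2.INTER_CUBIC),cv2.resize(B,(400,400),interpolation=cv2.INTER_CUBIC)])[:, :800])
```

```text
t 7.38 pos [0.5565 0.0716 0.1286] yaw 0.1493 tilt [-0.0032  0.021  -0.9998] F [ 0.85  0.45 -1.39] w 0.241 j [ 0.24  0.32 -0.51  1.74  0.15  1.13 -1.74]
shift cm [1.51 0.13 0.02] turn 0.019
top [array([255.8, 157.9]), array([254.9, 154.3])] eye (np.float64(262.66928142305676), np.float64(158.6613502715187))
side [array([319.3, 191.9]), array([320.4, 182.5])] eye (np.float64(320.32612401135634), np.float64(199.73713546397457))
t 7.48 pos [0.5566 0.0712 0.1288] yaw 0.1488 tilt [-0.0027  0.0206 -0.9998] F [ 0.46 -0.26 -0.89] w 0.243 j [ 0.24  0.32 -0.51  1.74  0.15  1.13 -1.74]
shift cm [1.47 0.13 0.05] turn 0.019
```

View pics/c3.png

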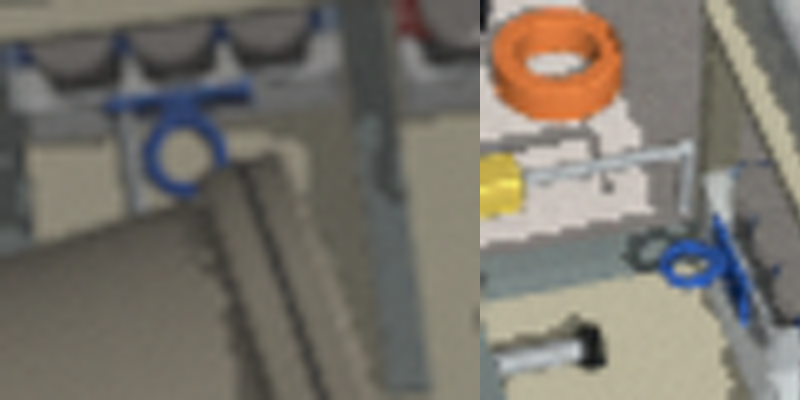

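Side crop: tip at (685,210), ring centre (691,264). Both sit +1.4 px from the model, so relative positions agree. The top view is blocked by the arm. The tool is 15 mm too far left, so I correct slowly.

Request:
servo_tool(deltas=[[[0.8, 0, 0], 0.019, 0], [[0.7, 0.1, 0], 0, 0], [[0, 0, 0], 0, 0], [[0, 0, 0], 0, 0], [[0, 0, 0], 0, 0]])

```text
clock: 7.9
position: [0.5577, 0.0532, 0.1299]
ee_rot: [0.75, -0.661, -0.007, -0.007]
ft_force: [0.1, 1.0, -1.7]
grip_width: 0.239
```

```bash
cat >> h.py <<'E'
def tip():
    o=telemetry.get_obs();M=Ro.from_quat(o['ee_rot']).as_matrix();return o['position']+M@np.array([0,-.128,.0210])
E
python3 - <<'E'
from h import *
go((.5572,.0572,.128),.13);print(tip())
E
```

```text
t 7.9 pos [0.5577 0.0532 0.1299] yaw 0.1257 tilt [-6.000e-04  1.940e-02 -9.998e-01] F [ 0.05  0.98 -1.75] w 0.239 j [ 0.26  0.31 -0.5   1.74  0.14  1.13 -1.73]
shift cm [-0.4 -0.   0.2] turn -0.004
[0.68466909 0.06964089 0.10915131]
```

Request:
servo_tool(deltas=[[[-0.4, 0, 0.2], 0, 0], [[0, 0, 0], 0, 0], [[0, 0, 0], 0, 0], [[0, 0, 0], 0, 0]])

```text
clock: 8.23
position: [0.557, 0.0579, 0.1278]
ee_rot: [0.75, -0.661, -0.007, -0.007]
ft_force: [0.8, 0.7, -1.5]
grip_width: 0.244
```

Run:
```python
from h import *
go((.5572,.0572,.128),.13);print(tip())
im,d,c=grab('side');B=im[160:220,290:350];cv2.imwrite('pics/s4.png',cv2.resize(B,(480,480),interpolation=cv2.INTER_CUBIC));print(proj(c,tip()))
go(None)
```

```text
t 8.23 pos [0.557  0.0579 0.1278] yaw 0.1258 tilt [-5.000e-04  1.970e-02 -9.998e-01] F [ 0.82  0.7  -1.51] w 0.244 j [ 0.26  0.31 -0.5   1.74  0.15  1.12 -1.73]
shift cm [ 0.07 -0.01 -0.02] turn -0.004
[0.68400844 0.07435732 0.10706056]
(np.float64(320.4971030123156), np.float64(195.67161162317112))
t 8.28 pos [0.5571 0.0579 0.1278] yaw 0.1258 tilt [-5.000e-04  1.970e-02 -9.998e-01] F [ 0.02  0.21 -0.95] w 0.24 j [ 0.26  0.31 -0.5   1.74  0.15  1.12 -1.73]
```

View pics/s4.png

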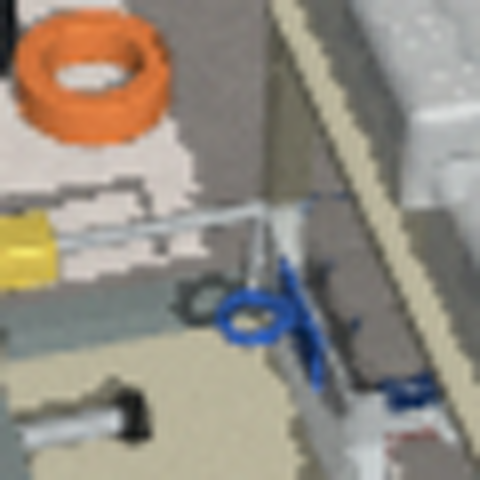

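Side crop: tip at (256,287), right above the ring centre (254,317), as predicted. I descend.

Request:
servo_tool(deltas=[[[0, 0, 0.5], 0, 0], [[0, 0, 0.6], 0, 0], [[0, 0, 0.5], 0, 0], [[0, 0, 0], 0, 0], [[0, 0, 0], 0, 0]])

```text
clock: 8.7
position: [0.5568, 0.0584, 0.1096]
ee_rot: [0.75, -0.661, -0.007, -0.007]
ft_force: [-0.4, 1.3, -0.7]
grip_width: 0.241
```

Run:
```python
from h import *
go((.5572,.0572,.096),.13);print(tip())
```

```text
t 8.7 pos [0.5568 0.0584 0.1096] yaw 0.1264 tilt [-0.0013  0.0197 -0.9998] F [-0.39  1.34 -0.75] w 0.241 j [ 0.25  0.33 -0.5   1.76  0.16  1.09 -1.74]
shift cm [ 0.15 -0.03  1.35] turn -0.004
[0.68371647 0.07498344 0.0887169 ]
```

Request:
servo_tool(deltas=[[[0.1, 0, 0.5], 0, 0], [[0, 0, 0.5], 0, 0], [[0, 0, 0.3], 0, 0], [[0, 0, 0], 0, 0], [[0, 0, 0], 0, 0], [[0, 0, 0], 0, 0]])

```text
clock: 9.2
position: [0.5567, 0.0574, 0.0947]
ee_rot: [0.75, -0.661, -0.007, -0.007]
ft_force: [0.1, -0.2, -1.8]
grip_width: 0.241
```

Run:
```python
from h import *
go((.5572,.0572,.096),.13);print(tip())
im,d,c=grab('side');B=im[160:220,290:350];cv2.imwrite('pics/s5.png',cv2.resize(B,(480,480),interpolation=cv2.INTER_CUBIC));print(proj(c,tip()))
```

```text
t 9.2 pos [0.5567 0.0574 0.0947] yaw 0.1261 tilt [-0.0021  0.0198 -0.9998] F [ 0.11 -0.19 -1.79] w 0.241 j [ 0.25  0.35 -0.5   1.77  0.17  1.06 -1.75]
shift cm [ 0.03 -0.05 -0.13] turn -0.004
[0.68362849 0.07395602 0.07374895]
(np.float64(320.0717589296711), np.float64(203.4582003581312))
```

View pics/s5.png

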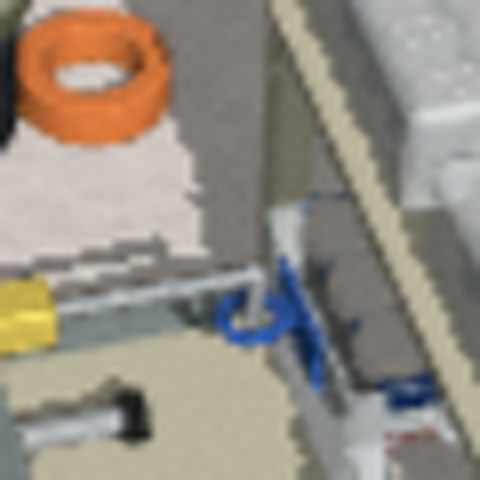

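The leg enters the ring: it runs from (262,270) to (258,320), with the ring's front band drawn over it. I now pull gently.

Request:
servo_tool(deltas=[[[0, 0.2, 0], 0, 0], [[0, 0.2, 0], 0, 0], [[0, 0.2, 0], 0, 0], [[0, 0.2, 0], 0, 0], [[0, 0.2, 0], 0, 0], [[0, 0, 0], 0, 0], [[0, 0, 0], 0, 0]])

```text
clock: 9.83
position: [0.5468, 0.0563, 0.0959]
ee_rot: [0.75, -0.661, -0.006, -0.008]
ft_force: [0.6, 0.3, -2.4]
grip_width: 0.242
```

```bash
cat >> h.py <<'E'
def st():
    o=telemetry.get_obs();M=Ro.from_quat(o['ee_rot']).as_matrix();f=M.T@o['ft_force'];r=o['position']-[.5567,.0574,.0947]
    a=np.array([np.cos(.126),np.sin(.126)]);print('t',round(o['clock'],2),'tip',tip().round(4),'pulled mm',(-r[:2]@a*1000).round(1),'lat mm',(r[:2]@[-a[1],a[0]]*1000).round(1),'dz',(r[2]*1000).round(1),'F tool',f.round(2),'yaw',np.arctan2(-M[1,1],-M[0,1]).round(3),'tilt',M[:,2].round(3),'w',round(o['grip_width'],3))
E
python3 -c "
from h import *
st()"
```

```text
t 9.83 tip [0.6738 0.0729 0.0753] pulled mm 10.0 lat mm 0.2 dz 1.2 F tool [-0.13 -0.66  2.42] yaw 0.126 tilt [ 0.001  0.02  -1.   ] w 0.242
```

Request:
servo_tool(deltas=[[[0, 0.2, 0], 0, 0], [[0, 0.2, 0], 0, 0], [[0, 0.2, 0], 0, 0], [[0, 0.2, 0], 0, 0]])

```text
clock: 10.17
position: [0.5387, 0.0553, 0.0959]
ee_rot: [0.75, -0.661, -0.006, -0.008]
ft_force: [2.3, 1.0, -2.6]
grip_width: 0.241
```

```bash
cat >> h.py <<'E'
def ring():
    im,d,c=grab('side');m=cv2.inRange(cv2.cvtColor(im,cv2.COLOR_BGR2HSV),(105,150,60),(125,255,255));m[:180]=0;m[235:]=0;m[:,:270]=0;m[:,345:]=0
    vs,us=np.where((m>0)&(d>0));P=pts(d,c,us,vs);P=P[abs(P[:,2]-.092)<.012]
    print('blue n',len(P),'px min u',us.min() if len(us) else None,'x pct',np.percentile(P[:,0],[2,50,98]).round(4));return im
E
python3 -c "
from h import *
st();ring()
import h
im=cv2.imread('pics/side0.png');m=cv2.inRange(cv2.cvtColor(im,cv2.COLOR_BGR2HSV),(105,150,60),(125,255,255));m[:180]=0;m[235:]=0;m[:,:270]=0;m[:,345:]=0;print('initial min u',np.where(m>0)[1].min())"
```

```text
t 10.17 tip [0.6657 0.0718 0.0755] pulled mm 18.1 lat mm 0.2 dz 1.2 F tool [-0.61 -2.35  2.66] yaw 0.126 tilt [ 0.002  0.02  -1.   ] w 0.241
blue n 51 px min u 313 x pct [0.6614 0.689  0.7298]
initial min u 317
```

Request:
servo_tool(deltas=[[[0, 0.25, 0], 0, 0], [[0, 0.25, 0], 0, 0], [[0, 0.25, 0], 0, 0], [[0, 0.25, 0], 0, 0], [[0, 0.25, 0], 0, 0], [[0, 0.25, 0], 0, 0], [[0, 0.25, 0], 0, 0], [[0, 0.25, 0], 0, 0], [[0, 0.25, 0], 0, 0], [[0, 0.25, 0], 0, 0], [[0, 0, 0], 0, 0]])

```text
clock: 11.13
position: [0.5107, 0.0517, 0.0959]
ee_rot: [0.75, -0.661, -0.006, -0.008]
ft_force: [1.3, 0.8, -2.3]
grip_width: 0.238
```

```bash
python3 -c "
from h import *
st();ring();st()"
```

```text
t 11.13 tip [0.6377 0.0682 0.0755] pulled mm 46.4 lat mm 0.1 dz 1.2 F tool [-0.64 -1.35  2.3 ] yaw 0.126 tilt [ 0.002  0.02  -1.   ] w 0.238
blue n 53 px min u 304 x pct [0.633  0.6627 0.7042]
t 11.18 tip [0.6378 0.0682 0.0755] pulled mm 46.3 lat mm 0.1 dz 1.2 F tool [-0.34  0.53  0.17] yaw 0.126 tilt [ 0.002  0.02  -1.   ] w 0.244
```

Request:
servo_tool(deltas=[[[0, 0.15, 0], 0, 0], [[0, 0.15, 0], 0, 0], [[0, 0.15, 0], 0, 0], [[0, 0.15, 0], 0, 0], [[0, 0.15, 0], 0, 0], [[0, 0.15, 0], 0, 0], [[0, 0, 0], 0, 0]])

```text
clock: 11.77
position: [0.5014, 0.0505, 0.096]
ee_rot: [0.75, -0.661, -0.006, -0.008]
ft_force: [0.9, 0.7, -2.3]
grip_width: 0.238
```

```bash
python3 -c "
from h import *
st()"
```

```text
t 11.77 tip [0.6285 0.0671 0.0757] pulled mm 55.7 lat mm 0.1 dz 1.3 F tool [-0.52 -0.96  2.33] yaw 0.126 tilt [ 0.003  0.02  -1.   ] w 0.238
```

Request:
servo_tool(deltas=[[[0, 0.1, 0], 0, 0], [[0, 0.1, 0], 0, 0], [[0, 0.1, 0], 0, 0]])

```text
clock: 12.02
position: [0.4983, 0.0501, 0.096]
ee_rot: [0.75, -0.661, -0.006, -0.009]
ft_force: [1.3, 0.5, -1.8]
grip_width: 0.245
```

Request:
servo_tool(deltas=[[[0, 0.1, 0], 0, 0], [[0, 0.1, 0], 0, 0]])

```text
clock: 12.18
position: [0.4962, 0.0499, 0.096]
ee_rot: [0.75, -0.661, -0.006, -0.009]
ft_force: [2.6, 0.7, -2.2]
grip_width: 0.241
```

Request:
servo_tool(deltas=[[[0, 0.1, 0], 0, 0], [[0, 0.1, 0], 0, 0]])

```text
clock: 12.35
position: [0.494, 0.0496, 0.096]
ee_rot: [0.75, -0.661, -0.006, -0.009]
ft_force: [1.8, 0.6, -1.7]
grip_width: 0.237
```

Request:
servo_tool(deltas=[[[0, 0.1, 0], 0, 0], [[0, 0.1, 0], 0, 0]])

```text
clock: 12.52
position: [0.4918, 0.0493, 0.096]
ee_rot: [0.75, -0.661, -0.006, -0.009]
ft_force: [3.3, 0.5, -2.3]
grip_width: 0.24
```

Request:
servo_tool(deltas=[[[0, 0.1, 0], 0, 0], [[0, 0, 0], 0, 0]])

```text
clock: 12.68
position: [0.4905, 0.0492, 0.096]
ee_rot: [0.75, -0.661, -0.006, -0.009]
ft_force: [1.0, 0.9, -2.7]
grip_width: 0.242
```

Request:
servo_tool(deltas=[[[0, 0.1, 0], 0, 0], [[0, 0.1, 0], 0, 0]])

```text
clock: 12.85
position: [0.4885, 0.0489, 0.096]
ee_rot: [0.75, -0.661, -0.006, -0.009]
ft_force: [2.1, 0.3, -2.2]
grip_width: 0.239
```

Request:
servo_tool(deltas=[[[0, 0.1, 0], 0, 0], [[0, 0.1, 0], 0, 0]])

```text
clock: 13.02
position: [0.4868, 0.0487, 0.0961]
ee_rot: [0.75, -0.661, -0.005, -0.009]
ft_force: [5.7, 1.2, -3.7]
grip_width: 0.24
```

Request:
servo_tool(deltas=[[[0, 0.1, 0], 0, 0], [[0, 0, 0], 0, 0]])

```text
clock: 13.18
position: [0.4865, 0.0487, 0.0964]
ee_rot: [0.75, -0.661, -0.005, -0.01]
ft_force: [5.0, 1.3, -2.9]
grip_width: 0.241
```

Contact with the buffer. I increase the pull in small steps.

Request:
servo_tool(deltas=[[[0, 0.1, 0], 0, 0], [[0, 0.1, 0], 0, 0]])

```text
clock: 13.35
position: [0.4857, 0.0486, 0.0966]
ee_rot: [0.75, -0.661, -0.004, -0.011]
ft_force: [8.5, 1.0, -6.9]
grip_width: 0.243
```

Request:
servo_tool(deltas=[[[0, 0.1, 0], 0, 0], [[0, 0.05, 0], 0, 0]])

```text
clock: 13.52
position: [0.4857, 0.0486, 0.0968]
ee_rot: [0.75, -0.661, -0.003, -0.013]
ft_force: [8.8, 1.2, -6.4]
grip_width: 0.241
```

```bash
python3 -c "
from h import *
st()"
```

```text
t 13.52 tip [0.6129 0.0652 0.0778] pulled mm 71.6 lat mm 0.2 dz 2.1 F tool [ 0.06 -8.78  6.49] yaw 0.126 tilt [ 0.013  0.023 -1.   ] w 0.241
```

Request:
servo_tool(deltas=[[[0, 0.1, 0.05], 0, 0], [[0, 0.1, 0.05], 0, 0]])

```text
clock: 13.68
position: [0.4855, 0.0486, 0.0961]
ee_rot: [0.75, -0.661, -0.002, -0.014]
ft_force: [9.0, 1.0, -5.1]
grip_width: 0.241
```

Request:
servo_tool(deltas=[[[0, 0.12, 0.05], 0, 0], [[0, 0.12, 0.05], 0, 0]])

```text
clock: 13.85
position: [0.4852, 0.0486, 0.0956]
ee_rot: [0.75, -0.661, -0.0, -0.016]
ft_force: [8.8, 1.2, -6.6]
grip_width: 0.243
```

```bash
python3 -c "
from h import *
st()"
```

```text
t 13.85 tip [0.6126 0.0652 0.0777] pulled mm 72.0 lat mm 0.3 dz 0.9 F tool [ 0.1  -8.7   6.86] yaw 0.125 tilt [ 0.022  0.025 -0.999] w 0.243
```

Request:
servo_tool(deltas=[[[0, 0.18, 0.15], 0, 0], [[0, 0.18, 0.15], 0, 0]])

```text
clock: 14.02
position: [0.4847, 0.0486, 0.0936]
ee_rot: [0.75, -0.661, 0.002, -0.019]
ft_force: [8.9, 1.4, -4.9]
grip_width: 0.239
```

Request:
servo_tool(deltas=[[[0, 0.18, 0.12], 0, 0], [[0, 0.18, 0.12], 0, 0]])

```text
clock: 14.18
position: [0.4848, 0.0487, 0.0926]
ee_rot: [0.75, -0.661, 0.005, -0.022]
ft_force: [9.0, 1.2, -3.6]
grip_width: 0.238
```

```bash
python3 -c "
from h import *
st()"
```

```text
t 14.18 tip [0.6124 0.0652 0.0767] pulled mm 72.5 lat mm 0.4 dz -2.1 F tool [-0.03 -8.9   3.97] yaw 0.125 tilt [ 0.037  0.027 -0.999] w 0.238
```

Request:
servo_tool(deltas=[[[0, 0.25, 0.1], 0, 0], [[0, 0.3, 0.1], 0, 0]])

```text
clock: 14.35
position: [0.4834, 0.0486, 0.092]
ee_rot: [0.75, -0.661, 0.008, -0.026]
ft_force: [13.7, 2.1, -7.2]
grip_width: 0.239
```

Request:
servo_tool(deltas=[[[0, 0.3, 0.1], 0, 0], [[0, 0.3, 0.1], 0, 0]])

```text
clock: 14.52
position: [0.4822, 0.0485, 0.0914]
ee_rot: [0.749, -0.661, 0.011, -0.03]
ft_force: [16.0, 1.7, -9.8]
grip_width: 0.243
```

```bash
python3 -c "
from h import *
st()"
```

```text
t 14.52 tip [0.6102 0.065  0.0781] pulled mm 75.0 lat mm 0.6 dz -3.3 F tool [  0.51 -15.46  10.79] yaw 0.124 tilt [ 0.057  0.031 -0.998] w 0.243
```

Request:
servo_tool(deltas=[[[0, -0.05, 0.2], 0, 0], [[0, 0.05, 0.1], 0, 0]])

```text
clock: 14.68
position: [0.4855, 0.0489, 0.0898]
ee_rot: [0.749, -0.661, 0.013, -0.033]
ft_force: [2.3, -0.2, 1.0]
grip_width: 0.244
```

Request:
servo_tool(deltas=[[[0, 0.1, 0.1], 0, 0], [[0, 0.1, 0.1], 0, 0]])

```text
clock: 14.85
position: [0.4855, 0.0489, 0.089]
ee_rot: [0.749, -0.661, 0.015, -0.035]
ft_force: [4.5, 0.7, 1.3]
grip_width: 0.238
```

```bash
python3 -c "
from h import *
st()"
```

```text
t 14.85 tip [0.6137 0.0653 0.0773] pulled mm 71.7 lat mm 0.6 dz -5.7 F tool [-0.14 -4.67 -0.95] yaw 0.123 tilt [ 0.069  0.033 -0.997] w 0.238
```

Request:
servo_tool(deltas=[[[0, 0.2, 0.12], 0, 0], [[0, 0.22, 0.12], 0, 0]])

```text
clock: 15.02
position: [0.484, 0.0488, 0.0878]
ee_rot: [0.749, -0.661, 0.017, -0.037]
ft_force: [8.4, 0.5, -0.1]
grip_width: 0.244
```

```bash
python3 -c "
from h import *
st()"
```

```text
t 15.02 tip [0.6122 0.0652 0.0769] pulled mm 73.2 lat mm 0.6 dz -6.9 F tool [ 0.53 -8.38  0.7 ] yaw 0.123 tilt [ 0.075  0.033 -0.997] w 0.244
```

Request:
servo_tool(deltas=[[[0, 0.22, 0.1], 0, 0], [[0, 0.2, 0.1], 0, 0]])

```text
clock: 15.18
position: [0.4829, 0.0487, 0.087]
ee_rot: [0.749, -0.661, 0.019, -0.04]
ft_force: [10.2, 1.0, -2.0]
grip_width: 0.24
```

Request:
servo_tool(deltas=[[[0, 0.2, 0.1], 0, 0], [[0, 0.2, 0.1], 0, 0]])

```text
clock: 15.35
position: [0.4822, 0.0487, 0.0861]
ee_rot: [0.749, -0.661, 0.022, -0.043]
ft_force: [11.7, 1.1, -4.8]
grip_width: 0.235
```

```bash
python3 -c "
from h import *
st()"
```

```text
t 15.35 tip [0.6106 0.0651 0.0771] pulled mm 75.0 lat mm 0.8 dz -8.6 F tool [  0.46 -11.24   5.83] yaw 0.123 tilt [ 0.089  0.035 -0.995] w 0.235
```

Pull of 8–12 N held. I now ease off slowly.

Request:
servo_tool(deltas=[[[0, 0.08, 0.05], 0, 0], [[0, 0.03, 0.05], 0, 0], [[0, 0, 0], 0, 0], [[0, 0, 0], 0, 0]])

```text
clock: 15.68
position: [0.4856, 0.0492, 0.087]
ee_rot: [0.748, -0.661, 0.025, -0.047]
ft_force: [6.1, 0.1, -3.7]
grip_width: 0.24
```

```bash
python3 -c "
from h import *
st()"
```

```text
t 15.68 tip [0.614  0.0655 0.0794] pulled mm 71.6 lat mm 0.8 dz -7.7 F tool [ 0.77 -5.61  4.3 ] yaw 0.122 tilt [ 0.1    0.037 -0.994] w 0.24
```

Request:
servo_tool(deltas=[[[0, -0.05, 0], 0, 0], [[0, -0.05, 0], 0, 0], [[0, -0.05, 0], 0, 0], [[0, -0.05, 0], 0, 0]])

```text
clock: 16.02
position: [0.4863, 0.0492, 0.0864]
ee_rot: [0.748, -0.661, 0.025, -0.046]
ft_force: [2.5, 0.3, -0.9]
grip_width: 0.242
```

```bash
python3 -c "
from h import *
st();ring()"
```

```text
t 16.02 tip [0.6148 0.0655 0.0785] pulled mm 70.9 lat mm 0.7 dz -8.3 F tool [ 0.01 -2.39  1.14] yaw 0.122 tilt [ 0.098  0.037 -0.994] w 0.242
blue n 57 px min u 296 x pct [0.6104 0.638  0.6802]
```

Request:
servo_tool(deltas=[[[0, -0.05, 0], 0, 0], [[0, -0.05, 0], 0, 0], [[0, -0.08, 0], 0, 0], [[0, -0.08, 0], 0, 0], [[0, 0, 0], 0, 0]])

```text
clock: 16.48
position: [0.4871, 0.0493, 0.0857]
ee_rot: [0.748, -0.661, 0.023, -0.045]
ft_force: [2.4, 0.4, -1.2]
grip_width: 0.24
```

```bash
python3 -c "
from h import *
st();ring()"
```

```text
t 16.48 tip [0.6155 0.0656 0.0773] pulled mm 70.1 lat mm 0.7 dz -9.0 F tool [-0.06 -2.33  1.44] yaw 0.122 tilt [ 0.094  0.036 -0.995] w 0.24
blue n 58 px min u 297 x pct [0.6108 0.6388 0.6798]
```

Request:
servo_tool(deltas=[[[0, -0.08, 0], 0, 0], [[0, -0.08, 0], 0, 0], [[0, -0.08, 0], 0, 0], [[0, -0.08, 0], 0, 0], [[0, 0, 0], 0, 0]])

```text
clock: 16.95
position: [0.4897, 0.0497, 0.0855]
ee_rot: [0.749, -0.661, 0.023, -0.044]
ft_force: [-0.8, 0.4, -0.7]
grip_width: 0.239
```

```bash
python3 -c "
from h import *
st();ring();st()"
```

```text
t 16.95 tip [0.6181 0.066  0.0769] pulled mm 67.5 lat mm 0.8 dz -9.2 F tool [-0.51  0.82  0.66] yaw 0.123 tilt [ 0.092  0.036 -0.995] w 0.239
blue n 56 px min u 297 x pct [0.6114 0.6394 0.6803]
t 17.0 tip [0.618  0.066  0.0769] pulled mm 67.5 lat mm 0.8 dz -9.2 F tool [-0.07 -0.82  1.09] yaw 0.123 tilt [ 0.092  0.036 -0.995] w 0.241
```

Request:
servo_tool(deltas=[[[0, -0.08, 0], 0, 0], [[0, -0.08, 0], 0, 0], [[0, -0.08, 0], 0, 0], [[0, 0, 0], 0, 0]])

```text
clock: 17.33
position: [0.4921, 0.05, 0.0857]
ee_rot: [0.749, -0.661, 0.023, -0.044]
ft_force: [-0.2, -0.2, -1.2]
grip_width: 0.236
```

```bash
python3 -c "
from h import *
st();im=ring();cv2.imwrite('pics/s6.png',cv2.resize(im[165:225,265:325],(480,480),interpolation=cv2.INTER_CUBIC))"
```

```text
t 17.33 tip [0.6205 0.0663 0.077 ] pulled mm 65.0 lat mm 0.7 dz -9.0 F tool [0.24 0.34 1.13] yaw 0.123 tilt [ 0.092  0.036 -0.995] w 0.236
blue n 62 px min u 297 x pct [0.6112 0.6389 0.68  ]
```

View pics/s6.png

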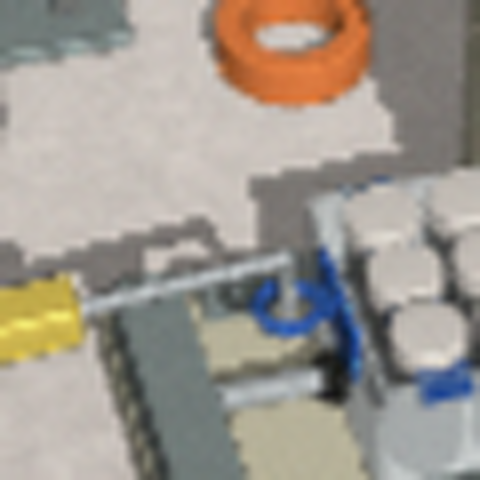

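Side crop: the leg stands free in the middle of the ring at (290,295), and the buffer head at (333,375) is against the tray wall. I lift.

Request:
servo_tool(deltas=[[[0, 0, -0.3], 0, 0], [[0, 0, -0.3], 0, 0], [[0, 0, -0.4], 0, 0], [[0, 0, -0.2], 0, 0]])

```text
clock: 17.72
position: [0.4906, 0.0495, 0.0984]
ee_rot: [0.749, -0.661, 0.022, -0.044]
ft_force: [0.2, -0.2, -1.5]
grip_width: 0.242
```

```bash
python3 -c "
from h import *
st()"
```

```text
t 17.72 tip [0.6189 0.0659 0.0896] pulled mm 66.6 lat mm 0.5 dz 3.7 F tool [ 0.22 -0.05  1.51] yaw 0.123 tilt [ 0.091  0.036 -0.995] w 0.242
```

Request:
servo_tool(deltas=[[[0, 0, -0.5], 0, 0], [[0, 0, -0.5], 0, 0], [[0, 0, -1], 0, 0], [[0, 0, -1.5], 0, 0], [[0, 0, -1.5], 0, 0], [[0, 0, -1.5], 0, 0], [[0, 0, -1.0], 0, 0], [[0, 0, 0], 0, 0]])

```text
clock: 18.38
position: [0.4831, 0.0471, 0.1814]
ee_rot: [0.749, -0.661, 0.023, -0.044]
ft_force: [-0.3, -0.3, -1.5]
grip_width: 0.242
```

```bash
python3 -c "
from h import *
st();ring();go((.4745,.3454,.16),.1365)"
```

```text
t 18.38 tip [0.6115 0.0635 0.1729] pulled mm 74.3 lat mm -1.0 dz 86.7 F tool [0.3  0.46 1.48] yaw 0.124 tilt [ 0.093  0.036 -0.995] w 0.242
blue n 66 px min u 297 x pct [0.6108 0.6378 0.6793]
t 18.43 pos [0.483  0.047  0.1806] yaw 0.1235 tilt [ 0.0922  0.036  -0.9951] F [ 1.51  0.63 -1.08] w 0.239 j [ 0.35  0.02 -0.53  1.94 -0.01  1.09 -1.62]
shift cm [-29.65  -2.63   3.04] turn -0.013
```

Request:
servo_tool(deltas=[[[-1.5, -0.2, 0], -0.013, 0], [[-2.5, -0.3, 0.2], 0, 0], [[-3, -0.3, 0.2], 0, 0], [[-3, -0.3, 0.2], 0, 0], [[-3, -0.3, 0.2], 0, 0], [[-3, -0.3, 0.2], 0, 0], [[-3, -0.3, 0.2], 0, 0], [[-3, -0.2, 0.2], 0, 0], [[-3, -0.2, 0.2], 0, 0], [[-2.5, 0, 0.2], 0, 0], [[-1, 0, 0], 0, 0], [[0, 0, 0], 0, 0]])

```text
clock: 19.43
position: [0.461, 0.3507, 0.1612]
ee_rot: [0.754, -0.656, 0.018, -0.04]
ft_force: [-0.3, 0.0, -1.1]
grip_width: 0.24
```

Request:
servo_tool(deltas=[[[0, 0, 0], 0, 0], [[0, 0, 0], 0, 0]])

```text
clock: 19.6
position: [0.4594, 0.3513, 0.1595]
ee_rot: [0.755, -0.655, 0.017, -0.039]
ft_force: [0.2, -0.3, -1.5]
grip_width: 0.243
```

```bash
cat >> h.py <<'E'
def back(h=.075):
    o=telemetry.get_obs();M=Ro.from_quat(o['ee_rot']).as_matrix();go(np.array([.4745,.3452,h])+M[:,2]*.0196,.1365)
    print('hook nose-up',(-M[2,1]).round(3),'origin',(o['position']-M[:,2]*.0196).round(4))
E
python3 -c "
from h import *
back(.105)"
```

```text
t 19.6 pos [0.4594 0.3513 0.1595] yaw 0.1408 tilt [ 0.077   0.0373 -0.9963] F [ 0.24 -0.3  -1.55] w 0.243 j [-0.11  0.31 -0.74  1.73  0.26  1.12 -2.36]
shift cm [ 0.96 -0.96  7.49] turn 0.004
hook nose-up 0.082 origin [0.4579 0.3506 0.1791]
```

Request:
servo_tool(deltas=[[[0.5, -0.7, 0.5], 0.004, 0], [[0.4, -0.8, 1.0], 0, 0], [[0, 0, 1.5], 0, 0], [[0, 0, 1.0], 0, 0], [[0, 0, 0], 0, 0], [[0, 0, 0], 0, 0]])

```text
clock: 20.1
position: [0.4852, 0.3373, 0.1162]
ee_rot: [0.75, -0.66, 0.019, -0.038]
ft_force: [0.3, -0.6, -1.0]
grip_width: 0.244
```

```bash
python3 -c "
from h import *
back(.105)"
```

```text
t 20.1 pos [0.4852 0.3373 0.1162] yaw 0.1266 tilt [ 0.0787  0.0326 -0.9964] F [ 0.27 -0.62 -0.97] w 0.244 j [-0.11  0.38 -0.71  1.74  0.32  1.05 -2.36]
shift cm [-0.89  1.05  3.02] turn -0.01
hook nose-up 0.082 origin [0.4837 0.3367 0.1357]
```

Request:
servo_tool(deltas=[[[-0.4, 0.45, 0], -0.01, 0], [[-0.3, 0.3, 0], 0, 0], [[0, 0, 0], 0, 0], [[0, 0, 0], 0, 0], [[0, 0, 0], 0, 0]])

```text
clock: 20.52
position: [0.4765, 0.344, 0.1172]
ee_rot: [0.754, -0.656, 0.019, -0.039]
ft_force: [-0.6, -0.8, -1.1]
grip_width: 0.242
```

```bash
python3 -c "
from h import *
back(.105)"
```

```text
t 20.52 pos [0.4765 0.344  0.1172] yaw 0.1375 tilt [ 0.0802  0.0333 -0.9962] F [-0.61 -0.76 -1.09] w 0.242 j [-0.12  0.37 -0.71  1.75  0.32  1.05 -2.37]
shift cm [-0.12  0.29  3.16] turn 0.001
hook nose-up 0.084 origin [0.475  0.3433 0.1367]
```

Request:
servo_tool(deltas=[[[-0.12, 0.09, 0.8], 0, 0], [[0, 0.09, 1.0], 0, 0], [[0, 0.09, 0.9], 0, 0], [[0, 0, 0.3], 0, 0], [[0, 0, 0], 0, 0], [[0, 0, 0], 0, 0]])

```text
clock: 21.02
position: [0.4757, 0.3461, 0.0835]
ee_rot: [0.754, -0.656, 0.019, -0.039]
ft_force: [-1.0, -0.9, -1.2]
grip_width: 0.243
```

```bash
python3 -c "
from h import *
back(.082)"
```

```text
t 21.02 pos [0.4757 0.3461 0.0835] yaw 0.1382 tilt [ 0.0801  0.0331 -0.9962] F [-1.04 -0.9  -1.22] w 0.243 j [-0.14  0.41 -0.7   1.77  0.35  0.99 -2.4 ]
shift cm [0.07 0.15 2.1 ] turn 0.002
hook nose-up 0.084 origin [0.4742 0.3454 0.103 ]
```

Request:
servo_tool(deltas=[[[0.05, 0.08, 0.7], 0, 0], [[0, 0.07, 0.7], 0, 0], [[0, 0.06, 0.6], 0, 0], [[0, 0, 0], 0, 0], [[0, 0, 0], 0, 0]])

```text
clock: 21.43
position: [0.4755, 0.3458, 0.0612]
ee_rot: [0.754, -0.656, 0.019, -0.039]
ft_force: [-0.2, -0.5, -1.6]
grip_width: 0.241
```

```bash
python3 -c "
from h import *
back(.076)"
```

```text
t 21.43 pos [0.4755 0.3458 0.0612] yaw 0.1378 tilt [ 0.08    0.0331 -0.9962] F [-0.25 -0.48 -1.56] w 0.241 j [-0.15  0.44 -0.68  1.79  0.38  0.95 -2.42]
shift cm [ 0.01 -0.02  0.47] turn 0.001
hook nose-up 0.084 origin [0.4739 0.3451 0.0807]
```

Request:
servo_tool(deltas=[[[0, 0, 0.1], 0, 0], [[0, 0, 0.1], 0, 0], [[0, 0, 0.1], 0, 0], [[0, 0, 0.1], 0, 0], [[0, 0, 0.1], 0, 0], [[0, 0, 0.1], 0, 0]])

```text
clock: 21.93
position: [0.476, 0.3461, 0.0581]
ee_rot: [0.754, -0.656, 0.02, -0.038]
ft_force: [-5.5, -5.0, 12.8]
grip_width: 0.244
```

```bash
python3 -c "
from h import *
back(.0755)"
```

```text
t 21.93 pos [0.476  0.3461 0.0581] yaw 0.1379 tilt [ 0.081   0.0314 -0.9962] F [-5.52 -5.02 12.75] w 0.244 j [-0.16  0.44 -0.68  1.79  0.38  0.95 -2.43]
shift cm [0.04 0.02 0.21] turn 0.001
hook nose-up 0.085 origin [0.4744 0.3455 0.0777]
```

Request:
servo_tool(deltas=[[[0, 0, -0.05], 0, 0], [[0, 0, 0], 0, 2.4], [[0, 0, 0], 0, 2.5], [[0, 0, 0], 0, 2.6], [[0, 0, 0], 0, 3.0], [[0, 0, 0], 0, 3.5], [[0, 0, 0], 0, 3.5]], force=30)

```text
clock: 22.52
position: [0.477, 0.3469, 0.0602]
ee_rot: [0.754, -0.656, 0.021, -0.04]
ft_force: [0.0, 0.9, 0.5]
grip_width: 0.413
```

```bash
python3 -c "
from h import *
back(.0755)
im,d,c=grab('side');cv2.imwrite('pics/s7.png',cv2.resize(im[130:225,220:345],None,fx=6,fy=6,interpolation=cv2.INTER_CUBIC))
vs,us=np.where(d>0);P=pts(d,c,us,vs);a=np.array([np.cos(.1365),np.sin(.1365)]);r=P[:,:2]-[.4745,.3452];f=r@a;l=r@[-a[1],a[0]]
for lo in (-.05,-.04,.03,.06,.09,.1,.11,.12):
    k=(f>lo)&(f<lo+.01)&(abs(l)<.012)&(P[:,2]>.06)&(P[:,2]<.12)
    if k.sum()>2: print(lo,k.sum(),(np.median(l[k])*1000).round(1),np.percentile(P[k,2],[50,90]).round(4))
"
```

```text
t 22.52 pos [0.477  0.3469 0.0602] yaw 0.1376 tilt [ 0.0838  0.0329 -0.9959] F [0.04 0.9  0.54] w 0.413 j [-0.16  0.44 -0.68  1.79  0.38  0.95 -2.43]
shift cm [0.1  0.14 0.41] turn 0.001
hook nose-up 0.088 origin [0.4754 0.3463 0.0797]
-0.05 20 -3.2 [0.084  0.0878]
-0.04 15 -1.9 [0.0853 0.087 ]
0.03 18 -5.6 [0.0843 0.0877]
0.06 7 1.2 [0.0772 0.0797]
0.09 5 1.2 [0.0778 0.079 ]
0.1 6 0.1 [0.0786 0.0798]
0.11 6 1.0 [0.0781 0.0804]
0.12 6 2.6 [0.0753 0.0773]
```

View pics/s7.png

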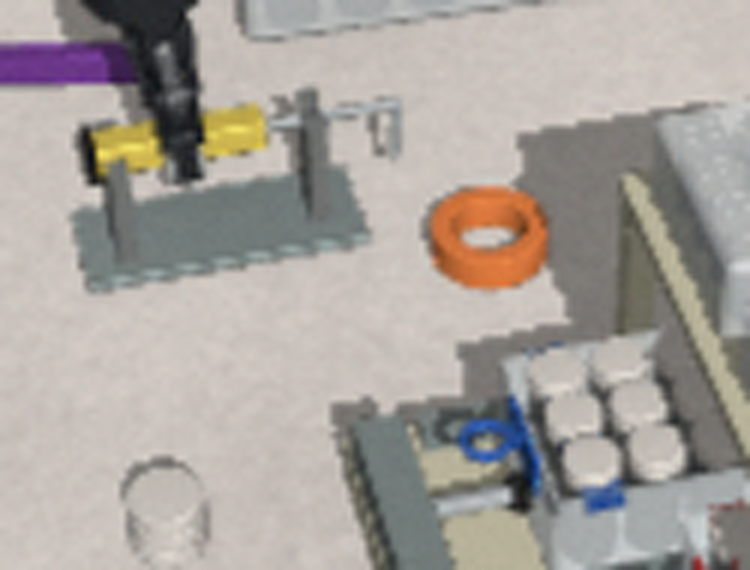

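The hook is level in the cradle: shank top at 0.0785 all along, handle at (175,140), leg (390,130). The tray stands against the buffer (515,490). I open fully and lift away along the tool axis.

Request:
servo_tool(deltas=[[[0, 0, 0], 0, 5.0], [[0, 0, 0], 0, 6.5], [[0, 0, 0], 0, 8.0], [[0, 0, 0], 0, 8.5], [[0, 0, -0.6], 0, 8.5], [[0, 0, -1], 0, 8.5], [[0, 0, -1.5], 0, 8.5], [[0, 0, -2], 0, 8.5], [[0, 0, -2], 0, 8.5], [[0, 0, -2], 0, 8.5], [[0, 0, -2], 0, 8.5], [[0, 0, 0], 0, 8.5]])

```text
clock: 23.57
position: [0.4657, 0.3435, 0.1801]
ee_rot: [0.754, -0.655, 0.02, -0.04]
ft_force: [-0.4, 0.3, 0.1]
grip_width: 0.999
```

Request:
servo_tool(deltas=[[[0, 0, 0], 0, 8.5], [[0, 0, 0], 0, 8.5], [[0, 0, 0], 0, 8.5], [[0, 0, 0], 0, 8.5]])

```text
clock: 23.9
position: [0.4658, 0.3437, 0.1821]
ee_rot: [0.754, -0.655, 0.021, -0.041]
ft_force: [0.2, 0.1, -0.1]
grip_width: 0.997
```

```bash
python3 -c "
from h import *
go(None);im=ring();d=None
im,d,c=grab('side');cv2.imwrite('pics/s8.png',cv2.resize(im[130:225,220:345],None,fx=6,fy=6,interpolation=cv2.INTER_CUBIC))
m=cv2.inRange(cv2.cvtColor(im,cv2.COLOR_BGR2HSV),(20,150,60),(34,255,255));vs,us=np.where((m>0)&(d>0));P=pts(d,c,us,vs);q=P[P[:,2]>.081];print(cv2.minAreaRect((q[:,:2]*1000).astype(np.float32)),np.median(q[:,2]))
im0=cv2.imread('pics/side0.png');print('diff px loose',[int((cv2.absdiff(im,im0)[v-10:v+10,u-10:u+10].max(2)>40).sum()) for u,v in ((301,169),(248,215),(235,278),(254,346),(313,360),(252,318),(335,231),(230,140))])"
```

```text
t 23.9 pos [0.4658 0.3437 0.1821] yaw 0.1399 tilt [ 0.0852  0.0342 -0.9958] F [ 0.24  0.07 -0.15] w 0.997 j [-0.09  0.28 -0.74  1.7   0.25  1.16 -2.33]
blue n 66 px min u 297 x pct [0.6108 0.6379 0.6796]
((477.1994934082031, 341.23895263671875), (95.77459716796875, 19.403579711914062), 7.933407306671143) 0.08552159096992229
diff px loose [0, 0, 0, 0, 0, 0, 13, 34]
```

View pics/s8.png

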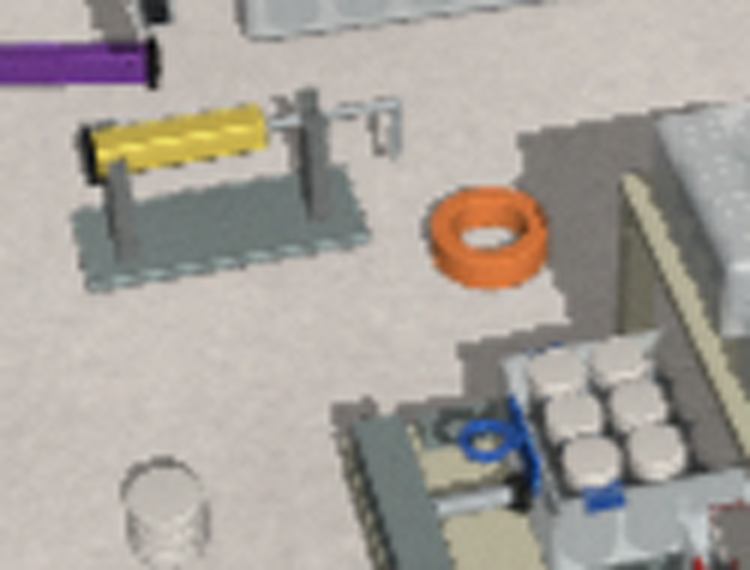

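The hook lies in its cradle and the tray is still against the buffer at (515,490). The loose things are unmoved.

```bash
python3 -c "
from h import *
order.hand_in();go(None)"
```

```text
the job is handed in; nothing more can be done
the job is handed in; nothing more can be done
```

The job is handed in after about 24 s of robot time. I hooked the blue eye, drew the tray onto its buffer, unhooked it and laid the yellow hook back in its cradle.

**Pull:** The wrist sensor read 8–12 N along the pull for most of the press. It peaked at about 16 N along the pull, or about 18 N in total with the vertical part. I then eased off before lifting the hook out of the eye.

**Last checks:**
- **Hook:** It lies level in the cradle. It measured within about 5 mm of its starting place, and the direction agrees with the start.
- **Tray:** The blue eye did not move in the side view after I unhooked. The buffer head is seen against the tray wall.
- **Loose things:** The side view shows no change at the jars, bottle, tape roll and marker. I did not check the lid stack separately.
- **Red tray:** A few pixels changed near its eye; I put this down to changed light and the blue tray's new position, and did not check it further.

**Not confirmed or not ideal:**
- I could not measure the buffer's remaining force on the tray directly. I infer that it is still pressed from about 2 N felt while unloading and from the tray staying put.
- The gripper tilted by about 0.09 rad during the pull. As a result the hook's nose dropped about 10 mm into the cradle on release; it settled level.

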